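# Load the radio-frequency gluing station and start it

## Task

The freshly glued pine box lies on the white board in front of the gluing station's lane. Line it up and push it down the lane between the two copper electrode rails until it stands square against the grey end stop, then press the green start button. The glue is still wet, so push the box with the fingers and never lift it; neither the box nor the robot may touch a copper rail, and leave the red stop button and the other things on the bench alone.

Things in the scene. Friction and masses are not known exactly. Their poses are not given: they have to be found in the camera images.
- pine_box: the work: closed pine box, 140 mm long (its x), 100 mm wide (its y), 55 mm high, 0.3 to 0.6 kg, pale wood with a cream glue line; origin under its centre, z up. It starts flat on the white board before the lane's mouth, its x axis within 0.3 rad of the lane's direction, up to 25 mm off the lane's centre line. It slides under a few newtons and stops when not pushed.
- station: fixed gluing station: white board 520 mm (its x) x 220 mm (its y), its top 30 mm above the table; origin under its centre, x = direction of the lane from the open end to the stop, z up. The lane's centre line is y = 0. The board is bare from x = -260 mm to the rails' flared ends at x = -55 mm.
- rail_left: fixed copper electrode rail on white insulators on the lane's +y side; origin and axes are the station's. Straight from x = -20 to +215 mm, inner face at y = +60 mm, 14 mm thick, from 14 to 40 mm above the board; before x = -20 mm its end flares outwards (inner face at y = 78 mm, outer edge 91 mm at x = -57 mm). The lane is thus 120 mm wide, 10 mm of room either side of the centred box.
- rail_right: the like rail on the lane's -y side: inner face at y = -60 mm; mirror image; origin and axes are the station's
- lane_end (a point): middle of the face of the grey plastic end stop (124 mm wide, 40 mm high above the board), at board height, at the far end of the lane; axes as the station. The box's origin is 70 mm before it when the box is home.
- lane_mouth (a point): middle of the lane's mouth at board height, where the rails' straight parts begin (248 mm before the stop's face); axes as the station
- control_box: fixed blue control box, 120 mm (its x) x 170 mm (its y), flat top 80 mm above the table, with meter and lamp, standing beyond the lane's stop end; origin under its centre, front side towards -x
- start_button (a joint): travel of the green start button, 0 up to 0.006 m fully down (counts as pressed beyond 0.004 m); a spring returns it, about 5 N presses it fully
- start_button_top (a point): centre of the top of the green start button, 28 mm across, pressed straight down; on the control box's top, at its front left (+y)
- stop_button (a joint): travel of the red stop button, 0 up to 0.006 m; leave it alone
- stop_button_top (a point): centre of the top of the red stop button, 28 mm across, 84 mm from the green one, front right (-y)
- glue_bottle: yellow glue bottle with a red cap, 60 mm across, 150 mm tall, standing; origin under its centre
- walnut_box: small dark walnut box, 100 x 66 x 48 mm, finished; origin under its centre
- glue_brush: glue brush lying flat; origin under its middle
- pine_offcut: loose pine block 85 x 40 x 32 mm; origin under its centre
- tape_roll: roll of white paper tape lying flat, 96 mm across, 25 mm high; origin under its centre
- try_square: try square lying flat: wooden stock 110 mm long, 18 mm high, with a steel blade reaching 160 mm along its +x; origin under the stock's middle
Mind the look-alikes: they are no part of the job. There is more than one size of the pine_box; the job needs the middle-sized.

How it is judged:
By the outcome, as a careful person would: the job done as asked, in the order asked, and still so for the second after the job is handed in, with the robot touching nothing.
It also fails if it takes over 72 s, if anything falls off the work surface, if the arm or the gripper's body presses on something with over 40 N, if the wrist force passes 120 N, or if a joint passes its speed limit or range.

## Robot

A 7-joint arm with a two-finger parallel gripper is mounted at the origin on the work surface. World frame = base frame: x ahead of the robot, y to its left, z up, the work surface at z = 0. Lengths are in m, angles in rad, forces in N, time in s.
With the tool pointing down it reaches from about 0.425 to 0.925 m from the base axis. Payload 6.8 kg.
Tool frame: the origin (TCP) lies at the very end of the fingers, on their centre line; the grasp point (between the pads) lies 19 mm behind it; z points along the fingers, y is the line along which they close (so a half turn about z gives the same grasp; the last joint's range is limited). The gripper opens to 85 mm and grips with 20 to 120 N. Pads are 22 mm wide; open, the fingers measure 114 mm over their backs; the gripper's body (76 mm by 85 mm) begins 54 mm behind the grasp point. The pads swing forward as they close: fully open they stand 13 mm farther back than shut.
Start: joints at [-1.299, 0.477, 0.022, 1.555, -0.011, 1.109, -0.083], TCP at [0.25, 0.627, 0.231] pointing down, gripper open.
Joint ranges: [-2.96, 2.96], [-0.34, 2.1], [-1.41, 1.46], [0.24, 2.44], [-1.37, 4.51], [0.17, 1.92], [-2.96, 2.96]. Speed limits (rad/s): [2.39, 2.39, 3.14, 3.14, 3.14, 3.14, 3.14].

## Interface

Orientations are given as a rotation vector (axis times angle).
In Python, from bench import get_obs, grab_frame, hand_in gives the robot as it stands.
- The arm moves only by the tool drive_tool, never from a script. Its argument "rows" is a list of rows, each an object with "offset": the shift along the tool's x, y, z as a fraction of full scale, a list of three; "rotation": the turn, a rotation vector about the tool's x, y, z as a fraction of full scale, a list of three; "claw": the opening, from 0 (shut) to 1 (fully open). In form: [{"offset": [tx, ty, tz], "rotation": [wx, wy, wz], "claw": claw}, ...]. A call has 1 to 20 rows; each row is the pose to reach, as a shift and turn from the pose commanded when the call began, along the tool's axes at that moment; what a row does not reach only later rows make up. Full scale, the value 1, is 0.15 m for a shift and 2 rad for a turn. A row lasts 1/12 s, in which the tool goes at most 41.7 mm and 7.16 degrees, less where a joint would pass 70% of its speed; a pose out of reach is approached as far as the arm can. A call with a number of a shift or a turn outside -1 to 1 is refused whole. A call with a gripper value outside its range is refused whole. The fingers move at their own pace and stop on an object; "force" is the grip in N (left out, the last holds). Time passes only in rows, so rows that repeat a pose let the fingers close. It gives the time, the measured TCP pose, the force, the opening and the grip force at its end, in the units of the state.
- get_obs(): the state, without advancing time (a new reading comes with each control period).
- grab_frame(name): name is "side" or "top" or "wrist"; returns a dict with "frame" (384x512x3 uint8, red, green, blue), "z_map" (384x512 float32, m along the optical axis (not along the pixel's ray), 0 where there is no reading), "vfov" (degrees; the focal length in pixels is half the picture's height over the tangent of half this angle, whatever the lens; pixels are square), "cx", "cy" (the principal point, pixels), "R" (3x3) and "t" (3): a world point X has camera coordinates R X + t. Camera axes: x right, y down, z forward; pixel columns grow to the right and rows downward; lengths in m; the calibration is good to about 2 mm. A picture is of the moment at which its call begins.
- hand_in(): hands the job in; it is judged then, once.
The state is a dict: "clock": time; "joints": joint angles; "qvel": joint speeds; "tau": joint torques, N m; "tcp_pos": TCP position; "orientation": TCP orientation; "contact_force": force on the tool from outside, world axes, zero at the start; "moment": the same for the moment, N m; "grip_width": finger opening in m; "gripper_force": force on a finger pad.
Only numpy, scipy, OpenCV 4.12 (cv2) and the standard library are available. Lean on these libraries where they do the work, as an engineer would, in place of code of your own. Each camera call takes 0.05 s, during which the arm holds its last target. There are 200 camera calls.

## Working session

There is one attempt and no reset: what is moved stays moved. The work goes in short steps, Python scripts to look and compute and a tool call to move; the robot and the scene stay as the last step left them, time stands still between calls to the robot, and variables do not carry over. Pictures are saved under pics/ and viewed, at most 10 in all, crops included, and the job is handed in when it is done.

Besides the shell and the picture viewer there is one more tool, called after ">>>" by a JSON object that holds its "api" and its "payload". drive_tool: Moves the arm, as the interface text tells. Its arguments: {"type":"object","properties":{"rows":{"type":"array","items":{"type":"object","properties":{"offset":{"type":"array","items":{"type":"number"}},"rotation":{"type":"array","items":{"type":"number"}},"claw":{"type":"number"}}}},"force":{"type":"number"}},"required":["rows"]}

```bash
mkdir -p pics; ls; cat > h.py <<'E'
import numpy as np, cv2
from bench import get_obs, grab_frame, hand_in
from scipy.spatial.transform import Rotation as Rot
def world(f):
    z=f["z_map"]; h,w=z.shape; F=h/2/np.tan(np.radians(f["vfov"])/2)
    v,u=np.mgrid[:h,:w]
    P=np.stack([(u-f["cx"])/F*z,(v-f["cy"])/F*z,z],-1)
    return (P-np.array(f["t"]))@np.array(f["R"])
def save(f,n): cv2.imwrite("pics/"+n+".png",cv2.cvtColor(f["frame"],cv2.COLOR_RGB2BGR))
E
python3 - <<'E'
from h import *
o=get_obs(); print(o)
for n in("top","side"):
    f=grab_frame(n); save(f,n+"0"); np.savez(n+"0.npz",**f); print(n,f["vfov"],f["cx"],f["cy"],-np.array(f["R"]).T@f["t"])
E
```

```text
pics
{'clock': 0.0, 'joints': array([-1.29914698,  0.47780072,  0.02231194,  1.55644226, -0.01150868,
        1.10929226, -0.08310775]), 'qvel': array([ 0.00132379, -0.00206058, -0.00067275,  0.00119726, -0.00024923,
       -0.00129271, -0.00093089]), 'tau': array([-1.58396906e-03, -5.96437490e+01,  1.60650719e+00, -2.81204438e+01,
        1.22710224e-02,  9.21003259e-03,  2.96512212e-05]), 'tcp_pos': array([0.24999166, 0.62636861, 0.23032864]), 'orientation': array([-5.92833901e-01, -3.08491531e+00,  2.82793586e-03]), 'contact_force': array([-0.03017395, -0.15108732,  0.12963233]), 'moment': array([ 0.01014269, -0.01412473,  0.01967963]), 'gripper_force': 0.0, 'grip_width': 0.08553161971908235}
top 55.24559079152358 257.04221895750516 188.11652867364984 [ 0.28076521 -0.03701818  1.12976603]
side 54.27930130786416 253.05182339320083 196.00286944325077 [-0.00164638 -0.78823286  0.85850133]
```

View pics/top0.png

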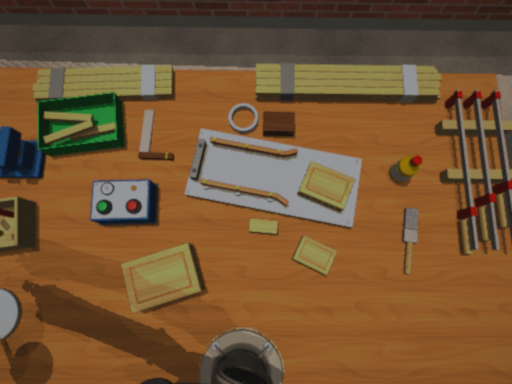

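View pics/side0.png

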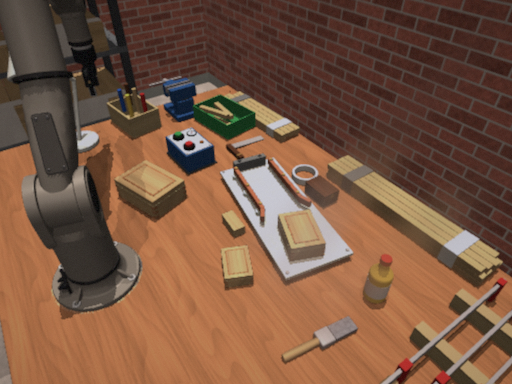

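The top view holds three pine boxes: one on the board at (326,186), one small at (315,255) and one large at (162,277). The one on the board should be the middle-sized one, which I'll check by measuring. The lane runs leftward, with the stop at (198,160). The green button is at (103,207) and the red one at (133,206).

```bash
cat >> h.py <<'E'
def rect(P,m):
    n,l,s,_=cv2.connectedComponentsWithStats(m.astype(np.uint8)); 
    i=1+np.argmax(s[1:,4]); q=P[l==i]; r=cv2.minAreaRect((q[:,:2]*1000).astype(np.float32)); return r,np.median(q[:,2]),s[i]
def stn(p,S):  # world xy -> station
    c,a=np.array(S[:2]),S[2]; R=np.array([[np.cos(a),np.sin(a)],[-np.sin(a),np.cos(a)]]); return (np.atleast_2d(p)-c)@R.T
E
python3 - <<'E'
from h import *
f=dict(np.load("top0.npz")); P=world(f); hsv=cv2.cvtColor(f["frame"],cv2.COLOR_RGB2HSV); H,S,V=[hsv[...,i].astype(int) for i in range(3)]
def win(u0,u1,v0,v1):
    m=np.zeros(H.shape,bool); m[v0:v1,u0:u1]=1; return m
for n,w in dict(onboard=(285,365,150,225),small=(285,350,230,285),large=(110,215,230,325)).items():
    m=win(*w); z=P[...,2]; zt=np.percentile(z[m],95); print(n,rect(P,m&(abs(z-zt)<.008)))
m=win(180,370,120,230); z=P[...,2]
print("board",rect(P,m&(abs(z-.03)<.006)&(S<70)))
cop=m&(abs(z-.07)<.008)&(S>110)&win(195,300,120,215)
n,l,s,c=cv2.connectedComponentsWithStats(cop.astype(np.uint8))
for i in range(1,n):
    if s[i,4]>40: q=P[l==i]; print("rail",s[i],q.mean(0),cv2.minAreaRect((q[:,:2]*1000).astype(np.float32)))
st=m&win(185,207,135,185)&(abs(z-.07)<.008); print("stop",rect(P,st))
w=win(80,165,170,230)
print("ctrl",rect(P,w&(abs(z-.08)<.006)))
for n,mm in dict(green=(abs(H-60)<20)&(S>100),red=((H<8)|(H>172))&(S>120)).items(): 
    r=rect(P,w&mm&(z>.07)); print(n,r)
E
```

```text
onboard (((528.7498779296875, -245.14622497558594), (140.21084594726562, 101.2754898071289), 67.51239013671875), np.float64(0.08519925211859652), array([ 299,  162,   57,   48, 1588], dtype=int32))
small (((328.36566162109375, -211.94210815429688), (108.10509490966797, 77.24202728271484), 64.59716033935547), np.float64(0.04275756464279005), array([294, 236,  44,  39, 985], dtype=int32))
large (((260.0849609375, 226.2606658935547), (139.98521423339844, 196.1911163330078), 18.120113372802734), np.float64(0.07776824260665256), array([ 121,  243,   81,   71, 3609], dtype=int32))
board (((567.3912353515625, -92.595458984375), (519.346435546875, 220.92669677734375), 79.49593353271484), np.float64(0.02992155169860198), array([ 185,  129,  177,   98, 8088], dtype=int32))
rail [211 138  86  18 404] [ 0.64684418 -0.02709502  0.0694365 ] ((646.9751586914062, -25.72698974609375), (262.138671875, 25.4028377532959), 83.24089813232422)
rail [200 179  88  26 416] [ 0.51366576 -0.00247256  0.06954615] ((514.7138061523438, 0.36541748046875), (266.45709228515625, 23.695724487304688), 76.43120574951172)
stop (((610.4124145507812, 141.70021057128906), (23.176889419555664, 122.87053680419922), 79.45832061767578), np.float64(0.06989126685365704), array([190, 139,  16,  40, 303], dtype=int32))
ctrl (((478.0545349121094, 357.24505615234375), (120.71452331542969, 171.30606079101562), 2.075632333755493), np.float64(0.08085946142595288), array([  90,  180,   61,   42, 1940], dtype=int32))
green (((365.2827453613281, 193.1222381591797), (489.4851989746094, 28.905860900878906), 66.45497131347656), np.float64(0.10089563601235006), array([ 97, 201,  11,  11,  93], dtype=int32))
red (((459.3349304199219, 317.2666015625), (32.41954803466797, 29.281322479248047), 68.665771484375), np.float64(0.10087970307842017), array([127, 200,  11,  11,  94], dtype=int32))
```

```bash
cat >> h.py <<'E'
ST=(0.5674,-0.0926,np.radians(79.5))
def w2(x,y): 
    a=ST[2]; return np.array([ST[0]+x*np.cos(a)-y*np.sin(a), ST[1]+x*np.sin(a)+y*np.cos(a)])
def go(xyz,yaw):
    """fractions to pose: tool down, tool y at world angle yaw (deg)"""
    o=get_obs(); R=Rot.from_rotvec(o["orientation"]); a=np.radians(yaw)
    T=Rot.from_matrix(np.array([[-np.sin(a),np.cos(a),0],[np.cos(a),np.sin(a),0],[0,0,-1]]).T)
    D=R.inv().apply(np.array(xyz)-o["tcp_pos"]); r=(R.inv()*T).as_rotvec()
    print("to",np.round(xyz,4),"offset",np.round(D/.15,3),"rot",np.round(r/2,3),"yaw now",np.degrees(np.arctan2(*R.as_matrix()[1::-1,1])).round(2))
E
python3 - <<'E'
from h import *
f=dict(np.load("top0.npz")); P=world(f); hsv=cv2.cvtColor(f["frame"],cv2.COLOR_RGB2HSV); H,S=hsv[...,0].astype(int),hsv[...,1]
z=P[...,2]
for n,mm in dict(green=(abs(H-60)<20)&(S>100),red=((H<8)|(H>172))&(S>120)).items():
    m=np.zeros(H.shape,bool); m[195:217,92:143]=1; q=P[m&mm&(abs(z-.1)<.006)]; print(n,len(q),np.median(q,0),q.mean(0))
print(stn([.5287,-.2451],ST)*1000, stn([.6104,.1417],ST)*1000)
im=cv2.imread("pics/top0.png")[115:290,175:370]; cv2.imwrite("pics/crop.png",cv2.resize(im,None,fx=4,fy=3.4))
go([0.43,0.42,0.23],79.5); go([0.43,0,0.23],79.5); print(w2(-.157,.115))
E
```

```text
green 75 [0.45489581 0.39846673 0.10144826] [0.45474146 0.39841886 0.10112754]
red 79 [0.45826588 0.31473626 0.10114897] [0.45782678 0.31439    0.10102958]
[[-156.99888824   10.26104729]] [[238.21275244   0.4178226 ]]
to [0.43 0.42 0.23] offset [-1.624 -0.833  0.004] rot [-0.001 -0.    -0.098] yaw now 68.24
to [0.43 0.   0.23] offset [-2.662 -3.434  0.009] rot [-0.001 -0.    -0.098] yaw now 68.24
[ 0.42571471 -0.22601394]
```

View pics/crop.png

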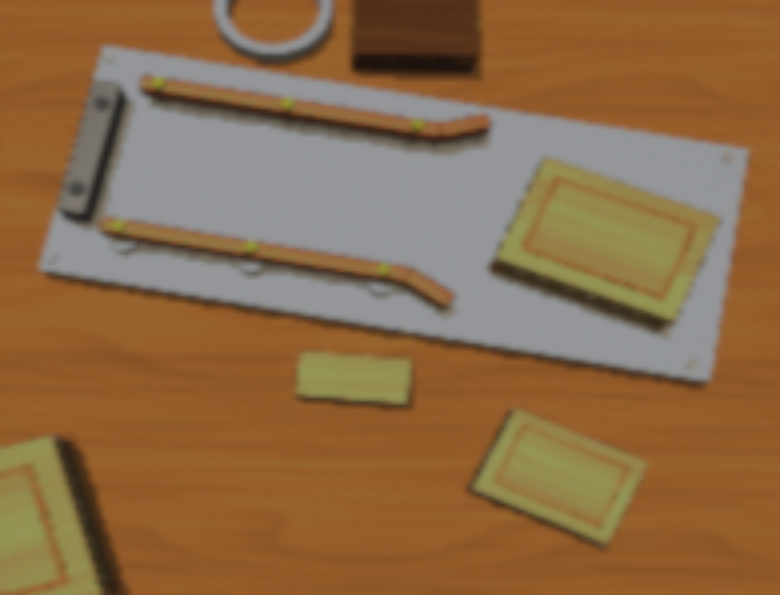

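The crop shows the 140 x 101 mm box on the board at (605,240). It's the middle-sized one and sits before the flared rail ends. The small (108 x 77 mm) and large (196 x 140 mm) boxes are off the board. Moving in now.

>>> {"api": "drive_tool", "payload": {"rows": [{"offset":[-1,-0.85,0],"rotation":[0,0,-0.098],"claw":1},{"offset":[-1,-0.85,0],"rotation":[0,0,-0.098],"claw":1},{"offset":[-1,-0.85,0],"rotation":[0,0,-0.098],"claw":1},{"offset":[-1,-0.85,0],"rotation":[0,0,-0.098],"claw":1},{"offset":[-1,-0.85,0],"rotation":[0,0,-0.098],"claw":1},{"offset":[-1,-0.85,0],"rotation":[0,0,-0.098],"claw":1}]}}

```text
clock: 0.6
tcp_pos: [0.3471, 0.4455, 0.2311]
orientation: [0.304, 3.125, -0.006]
contact_force: [-0.2, -0.9, 0.2]
grip_width: 0.0852
gripper_force: 0.0
```

```bash
python3 -c "
from h import *
go([.47,.25,.23],79.5);go([.45,0,.23],79.5);go([.4257,-.226,.23],79.5)"
```

```text
to [0.47 0.25 0.23] offset [-1.055 -1.121  0.014] rot [-0.002  0.001 -0.005] yaw now 78.9
to [0.45 0.   0.23] offset [-1.245 -2.782  0.02 ] rot [-0.002  0.001 -0.005] yaw now 78.9
to [ 0.4257 -0.226   0.23  ] offset [-1.376 -4.292  0.026] rot [-0.002  0.001 -0.005] yaw now 78.9
```

>>> {"api": "drive_tool", "payload": {"rows": [{"offset":[-1,-1,0],"rotation":[0,0,-0.005],"claw":1},{"offset":[-1,-1,0],"rotation":[0,0,-0.005],"claw":1},{"offset":[-1,-1,0],"rotation":[0,0,-0.005],"claw":1},{"offset":[-1,-1,0],"rotation":[0,0,-0.005],"claw":1},{"offset":[-1,-1,0],"rotation":[0,0,-0.005],"claw":1},{"offset":[-1,-1,0],"rotation":[0,0,-0.005],"claw":1}]}}

```text
clock: 1.1
tcp_pos: [0.4669, 0.2698, 0.2313]
orientation: [0.29, 3.126, -0.005]
contact_force: [-0.1, -1.0, 0.6]
grip_width: 0.0855
gripper_force: 0.0
```

>>> {"api": "drive_tool", "payload": {"rows": [{"offset":[-0.15,-1,0],"rotation":[0,0,0],"claw":1},{"offset":[-0.15,-1,0],"rotation":[0,0,0],"claw":1},{"offset":[-0.15,-1,0],"rotation":[0,0,0],"claw":1},{"offset":[-0.15,-1,0],"rotation":[0,0,0],"claw":1}]}}

```text
clock: 1.43
tcp_pos: [0.4579, 0.1224, 0.231]
orientation: [-0.278, -3.128, 0.002]
contact_force: [-0.7, 0.5, -0.2]
grip_width: 0.0857
gripper_force: 0.0
```

>>> {"api": "drive_tool", "payload": {"rows": [{"offset":[-0.1,-1,0],"rotation":[0,0,0],"claw":1},{"offset":[-0.1,-1,0],"rotation":[0,0,0],"claw":1},{"offset":[-0.1,-1,0],"rotation":[0,0,0],"claw":1},{"offset":[-0.1,-1,0],"rotation":[0,0,0],"claw":1},{"offset":[-0.1,-1,0],"rotation":[0,0,0],"claw":1}]}}

```text
clock: 1.85
tcp_pos: [0.4464, -0.0296, 0.2313]
orientation: [-0.286, -3.128, 0.002]
contact_force: [0.2, 1.2, -0.2]
grip_width: 0.0854
gripper_force: 0.0
```

```bash
python3 -c "
from h import *
p=w2(-.157,.115)
go([*p,.23],79.5);go([*p,.05],79.5)"
```

```text
to [ 0.4257 -0.226   0.23  ] offset [-0.102 -1.312  0.011] rot [-0.001 -0.     0.   ] yaw now 79.54
to [ 0.4257 -0.226   0.05  ] offset [-0.102 -1.311  1.211] rot [-0.001 -0.     0.   ] yaw now 79.54
```

>>> {"api": "drive_tool", "payload": {"rows": [{"offset":[-0.1,-1,0],"rotation":[0,0,0],"claw":1},{"offset":[-0.1,-1,0],"rotation":[0,0,0],"claw":1},{"offset":[-0.1,-1,0],"rotation":[0,0,0],"claw":1},{"offset":[-0.1,-1,0],"rotation":[0,0,0],"claw":1},{"offset":[-0.1,-1,0],"rotation":[0,0,0],"claw":1}]}}

```text
clock: 2.27
tcp_pos: [0.4354, -0.1794, 0.2315]
orientation: [0.285, 3.128, -0.003]
contact_force: [0.4, 0.8, 0.2]
grip_width: 0.0853
gripper_force: 0.0
```

>>> {"api": "drive_tool", "payload": {"rows": [{"offset":[0,-0.31,0.2],"rotation":[0,0,0],"claw":1},{"offset":[0,-0.31,0.4],"rotation":[0,0,0],"claw":1},{"offset":[0,-0.31,0.6],"rotation":[0,0,0],"claw":1},{"offset":[0,-0.31,0.8],"rotation":[0,0,0],"claw":1},{"offset":[0,-0.31,1],"rotation":[0,0,0],"claw":1},{"offset":[0,-0.31,1],"rotation":[0,0,0],"claw":1}]}}

```text
clock: 2.77
tcp_pos: [0.4253, -0.2174, 0.0766]
orientation: [-0.27, -3.121, -0.003]
contact_force: [-1.0, 0.6, -0.5]
grip_width: 0.0854
gripper_force: 0.0
```

```bash
python3 - <<'E'
from h import *
go([*w2(-.157,.115),.038],79.5);go([*w2(-.157,.061),.038],79.5)
print(stn(get_obs()["tcp_pos"][:2],ST))
f=grab_frame("wrist"); save(f,"wrist1"); f=grab_frame("side"); cv2.imwrite("pics/side1.png",cv2.resize(f["frame"][150:350,180:400,::-1],None,fx=3,fy=3))
E
```

```text
to [ 0.4257 -0.226   0.038 ] offset [-0.015 -0.057  0.257] rot [ 0.001 -0.005  0.005] yaw now 80.12
to [ 0.4788 -0.2359  0.038 ] offset [-0.375 -0.06   0.254] rot [ 0.001 -0.005  0.005] yaw now 80.12
[[-0.14859152  0.11700798]]
```

View pics/side1.png

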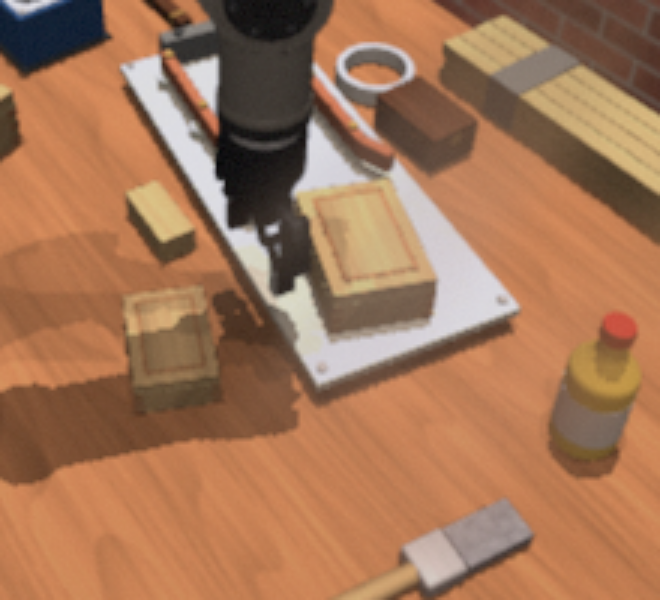

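The picture shows the open fingers on the robot side of the box (290,250 in the crop), clear of the rail ends. Next: lower, then push slowly sideways.

>>> {"api": "drive_tool", "payload": {"rows": [{"offset":[0,-0.06,0.13],"rotation":[0,0,0],"claw":1},{"offset":[0,-0.06,0.257],"rotation":[0,0,0],"claw":1},{"offset":[-0.1,-0.06,0.257],"rotation":[0,0,0],"claw":1},{"offset":[-0.15,-0.06,0.257],"rotation":[0,0,0],"claw":1},{"offset":[-0.18,-0.06,0.257],"rotation":[0,0,0],"claw":1},{"offset":[-0.21,-0.06,0.257],"rotation":[0,0,0],"claw":1},{"offset":[-0.24,-0.06,0.257],"rotation":[0,0,0],"claw":1},{"offset":[-0.27,-0.06,0.257],"rotation":[0,0,0],"claw":1},{"offset":[-0.3,-0.06,0.257],"rotation":[0,0,0],"claw":1},{"offset":[-0.33,-0.06,0.257],"rotation":[0,0,0],"claw":1},{"offset":[-0.33,-0.06,0.257],"rotation":[0,0,0],"claw":1}]}}

```text
clock: 3.78
tcp_pos: [0.4764, -0.2379, 0.0431]
orientation: [0.273, 3.129, -0.001]
contact_force: [-0.7, -0.6, 1.0]
grip_width: 0.0855
gripper_force: 0.5
```

```bash
cat >> h.py <<'E'
def boxpose(n="top"):
    f=grab_frame(n); P=world(f); z=P[...,2]; hsv=cv2.cvtColor(f["frame"],cv2.COLOR_RGB2HSV)
    s=stn(P[...,:2].reshape(-1,2),ST).reshape(*z.shape,2)
    m=(abs(z-.085)<.007)&(abs(s[...,0])<.3)&(abs(s[...,1])<.11)&(hsv[...,1]>60)&(hsv[...,2]>60)&(hsv[...,0]>8)
    r,zz,st=rect(P,m); a=r[2]-(90 if r[1][0]<r[1][1] else 0); a=(a-79.5+90)%180-90
    o=get_obs(); print("box stn",(stn(np.array(r[0])/1000,ST)[0]*1000).round(1),"yaw deg",round(a,2),"size",np.round(r[1],1),"tcp stn",(stn(o["tcp_pos"][:2],ST)[0]*1000).round(1),o["tcp_pos"][2].round(4),o["contact_force"].round(1)); return f
E
python3 - <<'E'
from h import *
f=boxpose(); boxpose("side")
E
```

```text
box stn [-118.4   -4.7] yaw deg 84.43 size [ 72. 100.] tcp stn [-159.1   63. ] 0.043 [-1.1  0.3 -0.3]
box stn [-154.6   -9.6] yaw deg -5.22 size [139.4  89.2] tcp stn [-158.8   63.1] 0.0429 [1.7 0.  0.3]
```

>>> {"api": "drive_tool", "payload": {"rows": [{"offset":[0.2,0,0],"rotation":[0,0,0],"claw":1},{"offset":[0.3,0,0],"rotation":[0,0,0],"claw":1},{"offset":[0.3,0,-0.3],"rotation":[0,0,0],"claw":0.5},{"offset":[0.3,0,-0.6],"rotation":[0,0,0],"claw":0.5},{"offset":[0.3,-0.3,-0.85],"rotation":[0,0,0],"claw":0.5},{"offset":[0.3,-0.6,-0.85],"rotation":[0,0,0],"claw":0.5},{"offset":[0.3,-0.9,-0.85],"rotation":[0,0,0],"claw":0.5},{"offset":[0.3,-0.9,-0.85],"rotation":[0,0,0],"claw":0.5}]}}

```text
clock: 4.55
tcp_pos: [0.4079, -0.3672, 0.1726]
orientation: [0.274, 3.125, -0.006]
contact_force: [0.4, 0.5, 0.1]
grip_width: 0.0427
gripper_force: 0.0
```

```bash
python3 - <<'E'
from h import *
boxpose(); boxpose("side"); print(get_obs()["joints"].round(2))
go([*w2(-.275,0),.17],-10.5);go([*w2(-.275,0),.17],169.5)
E
```

```text
box stn [-150.9   -1.4] yaw deg -5.33 size [137.1 101.2] tcp stn [-302.8  107.5] 0.1726 [-0.4 -3.7  0.9]
box stn [-190.3  -31.2] yaw deg -4.53 size [72.  40.1] tcp stn [-299.6  107.7] 0.1716 [-0.   0.8  0.2]
[ 0.2   0.37  0.53  1.95 -0.24  0.88  2.24]
to [ 0.5173 -0.363   0.17  ] offset [-0.719  0.161  0.012] rot [-0.     0.003  0.787] yaw now 79.72
to [ 0.5173 -0.363   0.17  ] offset [-0.719  0.161  0.012] rot [-0.003 -0.    -0.784] yaw now 79.72
```

>>> {"api": "drive_tool", "payload": {"rows": [{"offset":[-0.2,0.04,0.01],"rotation":[0,0,-0.06],"claw":0.5},{"offset":[-0.4,0.08,0.01],"rotation":[0,0,-0.12],"claw":0.5},{"offset":[-0.6,0.12,0.01],"rotation":[0,0,-0.18],"claw":0.5},{"offset":[-0.72,0.16,0.01],"rotation":[0,0,-0.24],"claw":0.5},{"offset":[-0.72,0.16,0.01],"rotation":[0,0,-0.3],"claw":0.5},{"offset":[-0.72,0.16,0.01],"rotation":[0,0,-0.36],"claw":0.5},{"offset":[-0.72,0.16,0.01],"rotation":[0,0,-0.42],"claw":0.5},{"offset":[-0.72,0.16,0.01],"rotation":[0,0,-0.48],"claw":0.5},{"offset":[-0.72,0.16,0.01],"rotation":[0,0,-0.54],"claw":0.5},{"offset":[-0.72,0.16,0.01],"rotation":[0,0,-0.6],"claw":0.5},{"offset":[-0.72,0.16,0.01],"rotation":[0,0,-0.66],"claw":0.5},{"offset":[-0.72,0.16,0.01],"rotation":[0,0,-0.72],"claw":0.5},{"offset":[-0.72,0.16,0.01],"rotation":[0,0,-0.785],"claw":0.5},{"offset":[-0.72,0.16,0.01],"rotation":[0,0,-0.785],"claw":0.5},{"offset":[-0.72,0.16,0.01],"rotation":[0,0,-0.785],"claw":0.5}]}}

```text
clock: 5.9
tcp_pos: [0.519, -0.3568, 0.17]
orientation: [-2.024, 2.4, -0.004]
contact_force: [1.4, 1.1, -2.4]
grip_width: 0.0428
gripper_force: 0.0
```

```bash
python3 - <<'E'
from h import *
boxpose(); print(get_obs()["joints"].round(2))
go([*w2(-.275,0),.17],169.5);go([*w2(-.275,0),.046],169.5);go([*w2(-.2,0),.046],169.5)
E
```

```text
box stn [-151.2   -1.5] yaw deg -4.97 size [138.2 100.6] tcp stn [-269.    -0.9] 0.1698 [-0.1 -0.5 -1.5]
[ 1.23  0.7  -1.07  1.68  0.66  1.16  2.96]
to [ 0.5173 -0.363   0.17  ] offset [ 0.04   0.006 -0.001] rot [-0.002  0.002  0.008] yaw now 170.43
to [ 0.5173 -0.363   0.046 ] offset [0.042 0.01  0.825] rot [-0.002  0.002  0.008] yaw now 170.43
to [ 0.531  -0.2893  0.046 ] offset [-0.457  0.002  0.827] rot [-0.002  0.002  0.008] yaw now 170.43
```

J7 has reached its range end, so I'll turn back the other way (yaw -10.5°), which gives the same finger line.

>>> {"api": "drive_tool", "payload": {"rows": [{"offset":[0.04,0,0],"rotation":[0,0,0.06],"claw":0.5},{"offset":[0.04,0,0],"rotation":[0,0,0.12],"claw":0.5},{"offset":[0.04,0,0],"rotation":[0,0,0.18],"claw":0.5},{"offset":[0.04,0,0],"rotation":[0,0,0.24],"claw":0.5},{"offset":[0.04,0,0],"rotation":[0,0,0.3],"claw":0.5},{"offset":[0.04,0,0],"rotation":[0,0,0.36],"claw":0.5},{"offset":[0.04,0,0],"rotation":[0,0,0.42],"claw":0.5},{"offset":[0.04,0,0],"rotation":[0,0,0.48],"claw":0.5},{"offset":[0.04,0,0],"rotation":[0,0,0.54],"claw":0.5},{"offset":[0.04,0,0],"rotation":[0,0,0.6],"claw":0.5},{"offset":[0.04,0,0],"rotation":[0,0,0.66],"claw":0.5},{"offset":[0.04,0,0],"rotation":[0,0,0.72],"claw":0.5},{"offset":[0.04,0,0],"rotation":[0,0,0.79],"claw":0.5},{"offset":[0.04,0,0],"rotation":[0,0,0.79],"claw":0.5}]}}

```text
clock: 7.12
tcp_pos: [0.518, -0.3625, 0.1692]
orientation: [0.296, 3.127, -0.001]
contact_force: [-0.5, 0.1, -0.8]
grip_width: 0.0426
gripper_force: 0.0
```

```bash
python3 - <<'E'
from h import *
boxpose(); print(get_obs()["joints"].round(2))
go([*w2(-.275,0),.17],-10.5)
E
```

```text
box stn [-151.1   -1.5] yaw deg -5.35 size [137.9 102. ] tcp stn [-274.5   -0.5] 0.1692 [0.4 0.9 0.1]
[ 1.01  0.56 -0.7   1.69  0.41  1.04  1.57]
to [ 0.5173 -0.363   0.17  ] offset [ 0.003 -0.003 -0.005] rot [0.    0.001 0.785] yaw now 79.49
```

>>> {"api": "drive_tool", "payload": {"rows": [{"offset":[0,0,0],"rotation":[0,0,0.06],"claw":0.5},{"offset":[0,0,0],"rotation":[0,0,0.12],"claw":0.5},{"offset":[0,0,0],"rotation":[0,0,0.18],"claw":0.5},{"offset":[0,0,0],"rotation":[0,0,0.24],"claw":0.5},{"offset":[0,0,0],"rotation":[0,0,0.3],"claw":0.5},{"offset":[0,0,0],"rotation":[0,0,0.36],"claw":0.5},{"offset":[0,0,0],"rotation":[0,0,0.42],"claw":0.5},{"offset":[0,0,0],"rotation":[0,0,0.48],"claw":0.5},{"offset":[0,0,0],"rotation":[0,0,0.54],"claw":0.5},{"offset":[0,0,0],"rotation":[0,0,0.6],"claw":0.5},{"offset":[0,0,0],"rotation":[0,0,0.66],"claw":0.5},{"offset":[0,0,0],"rotation":[0,0,0.72],"claw":0.5},{"offset":[0,0,0],"rotation":[0,0,0.785],"claw":0.5},{"offset":[0,0,0],"rotation":[0,0,0.785],"claw":0.5}]}}

```text
clock: 8.33
tcp_pos: [0.5177, -0.363, 0.169]
orientation: [2.416, 2.008, 0.001]
contact_force: [-0.7, 0.0, 0.1]
grip_width: 0.0427
gripper_force: 0.0
```

```bash
python3 - <<'E'
from h import *
print(get_obs()["joints"].round(2))
go([*w2(-.275,0),.17],-10.5);go([*w2(-.275,0),.046],-10.5);go([*w2(-.2,0),.046],-10.5)
E
```

```text
[ 0.77  0.49 -0.35  1.7   0.2   0.98  0.17]
to [ 0.5173 -0.363   0.17  ] offset [-0.    -0.003 -0.007] rot [ 0.  0. -0.] yaw now -10.54
to [ 0.5173 -0.363   0.046 ] offset [-0.    -0.003  0.82 ] rot [ 0.  0. -0.] yaw now -10.54
to [ 0.531  -0.2893  0.046 ] offset [ 0.5   -0.004  0.82 ] rot [ 0.  0. -0.] yaw now -10.54
```

>>> {"api": "drive_tool", "payload": {"rows": [{"offset":[0,0,0.25],"rotation":[0,0,0],"claw":0.5},{"offset":[0,0,0.5],"rotation":[0,0,0],"claw":0.5},{"offset":[0,0,0.75],"rotation":[0,0,0],"claw":0.5},{"offset":[0,0,0.82],"rotation":[0,0,0],"claw":0.5},{"offset":[0.1,0,0.82],"rotation":[0,0,0],"claw":0.5},{"offset":[0.15,0,0.82],"rotation":[0,0,0],"claw":0.5},{"offset":[0.2,0,0.82],"rotation":[0,0,0],"claw":0.5},{"offset":[0.23,0,0.82],"rotation":[0,0,0],"claw":0.5},{"offset":[0.26,0,0.82],"rotation":[0,0,0],"claw":0.5},{"offset":[0.29,0,0.82],"rotation":[0,0,0],"claw":0.5},{"offset":[0.32,0,0.82],"rotation":[0,0,0],"claw":0.5},{"offset":[0.35,0,0.82],"rotation":[0,0,0],"claw":0.5},{"offset":[0.38,0,0.82],"rotation":[0,0,0],"claw":0.5},{"offset":[0.41,0,0.82],"rotation":[0,0,0],"claw":0.5},{"offset":[0.41,0,0.82],"rotation":[0,0,0],"claw":0.5}]}}

```text
clock: 9.58
tcp_pos: [0.5298, -0.3052, 0.0476]
orientation: [2.413, 2.004, 0.001]
contact_force: [0.6, -4.1, 2.3]
grip_width: 0.0424
gripper_force: 1.7
```

```bash
python3 - <<'E'
from h import *
f=boxpose(); boxpose("side")
go([*w2(-.1,0),.046],-10.5)
E
```

```text
box stn [-135.4    3. ] yaw deg -1.51 size [139.8 100.8] tcp stn [-215.8   -1.5] 0.0473 [ 1.4 -3.9  3.2]
box stn [-136.1   -0.3] yaw deg -2.66 size [141.3 100.5] tcp stn [-215.8   -1.3] 0.047 [ 1.2 -4.9  3.6]
to [ 0.5492 -0.1909  0.046 ] offset [ 0.772 -0.009  0.005] rot [ 0.002  0.001 -0.001] yaw now -10.56
```

>>> {"api": "drive_tool", "payload": {"rows": [{"offset":[0.03,0.002,0],"rotation":[0,0,0],"claw":0.5},{"offset":[0.06,0.005,0],"rotation":[0,0,0],"claw":0.5},{"offset":[0.09,0.008,0],"rotation":[0,0,0],"claw":0.5},{"offset":[0.12,0.01,0],"rotation":[0,0,0],"claw":0.5},{"offset":[0.15,0.012,0],"rotation":[0,0,0],"claw":0.5},{"offset":[0.18,0.015,0],"rotation":[0,0,0],"claw":0.5},{"offset":[0.21,0.018,0],"rotation":[0,0,0],"claw":0.5},{"offset":[0.21,0.018,0],"rotation":[0,0,0],"claw":0.5}]}}

```text
clock: 10.35
tcp_pos: [0.5367, -0.2744, 0.0466]
orientation: [2.414, 2.007, -0.002]
contact_force: [-0.5, -4.2, 3.9]
grip_width: 0.0429
gripper_force: 2.5
```

```bash
python3 - <<'E'
from h import *
f=boxpose(); boxpose("side")
go([*w2(-.1,-.003),.046],-10.5)
E
```

```text
box stn [-104.3    2.7] yaw deg 0.05 size [139.3 101.4] tcp stn [-184.3   -2.9] 0.0465 [-0.3 -5.   3.6]
box stn [-105.4   -0.4] yaw deg -0.11 size [140.9  98.9] tcp stn [-184.3   -2.9] 0.0464 [-0.2 -4.7  3.5]
to [ 0.5521 -0.1915  0.046 ] offset [0.562 0.001 0.001] rot [ 0.     0.001 -0.   ] yaw now -10.54
```

>>> {"api": "drive_tool", "payload": {"rows": [{"offset":[0.03,0.001,0],"rotation":[0,0,0],"claw":0.5},{"offset":[0.07,0.002,0],"rotation":[0,0,0],"claw":0.5},{"offset":[0.11,0.004,0],"rotation":[0,0,0],"claw":0.5},{"offset":[0.15,0.006,0],"rotation":[0,0,0],"claw":0.5},{"offset":[0.19,0.008,0],"rotation":[0,0,0],"claw":0.5},{"offset":[0.23,0.01,0],"rotation":[0,0,0],"claw":0.5},{"offset":[0.27,0.01,0],"rotation":[0,0,0],"claw":0.5},{"offset":[0.31,0.01,0],"rotation":[0,0,0],"claw":0.5},{"offset":[0.35,0.01,0],"rotation":[0,0,0],"claw":0.5},{"offset":[0.39,0.01,0],"rotation":[0,0,0],"claw":0.5},{"offset":[0.43,0.01,0],"rotation":[0,0,0],"claw":0.5},{"offset":[0.47,0.01,0],"rotation":[0,0,0],"claw":0.5},{"offset":[0.5,0.01,0],"rotation":[0,0,0],"claw":0.5},{"offset":[0.5,0.01,0],"rotation":[0,0,0],"claw":0.5}]}}

```text
clock: 11.62
tcp_pos: [0.5517, -0.2, 0.0462]
orientation: [2.415, 2.008, -0.002]
contact_force: [0.1, -3.7, 2.2]
grip_width: 0.0427
gripper_force: 1.9
```

```bash
python3 - <<'E'
from h import *
f=boxpose(); save(f,"top2"); boxpose("side")
go([*w2(.05,-.004),.046],-10.5)
E
```

```text
box stn [-28.7   1.3] yaw deg -0.0 size [139.4 100.5] tcp stn [-108.4   -4.1] 0.0461 [-0.5 -3.3  2.9]
box stn [-30.3   1.9] yaw deg -1.53 size [141.4  93. ] tcp stn [-108.4   -4.1] 0.046 [ 0.  -3.5  3.8]
to [ 0.5804 -0.0442  0.046 ] offset [ 1.056e+00 -1.000e-03 -1.000e-03] rot [-0.  0. -0.] yaw now -10.52
```

View pics/top2.png

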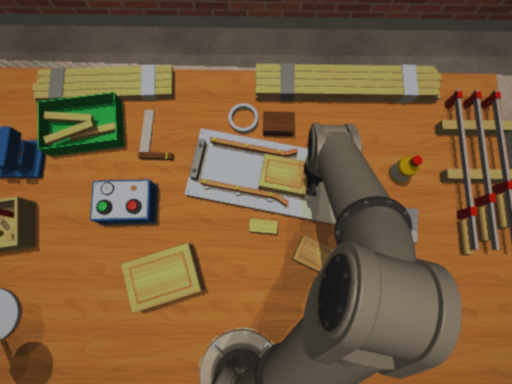

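The box is in the lane mouth at (285,172), square and centred between the rails. I'll keep pushing.

>>> {"api": "drive_tool", "payload": {"rows": [{"offset":[0.03,0,0],"rotation":[0,0,0],"claw":0.5},{"offset":[0.07,0,0],"rotation":[0,0,0],"claw":0.5},{"offset":[0.12,0,0],"rotation":[0,0,0],"claw":0.5},{"offset":[0.17,0,0],"rotation":[0,0,0],"claw":0.5},{"offset":[0.22,0,0],"rotation":[0,0,0],"claw":0.5},{"offset":[0.27,0,0],"rotation":[0,0,0],"claw":0.5},{"offset":[0.32,0,0],"rotation":[0,0,0],"claw":0.5},{"offset":[0.37,0,0],"rotation":[0,0,0],"claw":0.5},{"offset":[0.42,0,0],"rotation":[0,0,0],"claw":0.5},{"offset":[0.47,0,0],"rotation":[0,0,0],"claw":0.5},{"offset":[0.52,0,0],"rotation":[0,0,0],"claw":0.5},{"offset":[0.57,0,0],"rotation":[0,0,0],"claw":0.5},{"offset":[0.62,0,0],"rotation":[0,0,0],"claw":0.5},{"offset":[0.67,0,0],"rotation":[0,0,0],"claw":0.5},{"offset":[0.72,0,0],"rotation":[0,0,0],"claw":0.5},{"offset":[0.77,0,0],"rotation":[0,0,0],"claw":0.5},{"offset":[0.82,0,0],"rotation":[0,0,0],"claw":0.5},{"offset":[0.86,0,0],"rotation":[0,0,0],"claw":0.5},{"offset":[0.9,0,0],"rotation":[0,0,0],"claw":0.5},{"offset":[0.9,0,0],"rotation":[0,0,0],"claw":0.5}]}}

```text
clock: 13.38
tcp_pos: [0.5762, -0.0665, 0.0458]
orientation: [-2.415, -2.009, 0.001]
contact_force: [-0.0, -1.7, 2.2]
grip_width: 0.0426
gripper_force: 1.4
```

```bash
python3 - <<'E'
from h import *
f=boxpose(); boxpose("side")
go([*w2(.079,-.005),.046],-10.5); print(get_obs()["joints"].round(2))
E
```

```text
box stn [108.1   1.4] yaw deg -0.36 size [137.2 101.3] tcp stn [27.2 -3.8] 0.0457 [-0.1 -3.   2.8]
box stn [115.7  31.3] yaw deg -25.35 size [155.8  72.5] tcp stn [27.3 -3.8] 0.0456 [ 0.1 -3.4  1.2]
to [ 0.5867 -0.0158  0.046 ] offset [ 0.345  0.008 -0.003] rot [-0. -0.  0.] yaw now -10.49
[ 0.26  0.58 -0.32  1.91  0.28  0.7  -0.41]
```

>>> {"api": "drive_tool", "payload": {"rows": [{"offset":[0.04,0,0],"rotation":[0,0,0],"claw":0.5},{"offset":[0.08,0,0],"rotation":[0,0,0],"claw":0.5},{"offset":[0.12,0,0],"rotation":[0,0,0],"claw":0.5},{"offset":[0.16,0,0],"rotation":[0,0,0],"claw":0.5},{"offset":[0.2,0,0],"rotation":[0,0,0],"claw":0.5},{"offset":[0.23,0,0],"rotation":[0,0,0],"claw":0.5},{"offset":[0.26,0,0],"rotation":[0,0,0],"claw":0.5},{"offset":[0.28,0,0],"rotation":[0,0,0],"claw":0.5},{"offset":[0.3,0,0],"rotation":[0,0,0],"claw":0.5},{"offset":[0.31,0,0],"rotation":[0,0,0],"claw":0.5},{"offset":[0.31,0,0],"rotation":[0,0,0],"claw":0.5}]}}

```text
clock: 14.4
tcp_pos: [0.5842, -0.0216, 0.0455]
orientation: [-2.416, -2.008, 0.003]
contact_force: [-1.0, -4.9, 3.7]
grip_width: 0.0429
gripper_force: 2.3
```

>>> {"api": "drive_tool", "payload": {"rows": [{"offset":[0.008,0,0],"rotation":[0,0,0],"claw":0.5},{"offset":[0.015,0,0],"rotation":[0,0,0],"claw":0.5},{"offset":[0.022,0,0],"rotation":[0,0,0],"claw":0.5},{"offset":[0.022,0,0],"rotation":[0,0,0],"claw":0.5}]}}

```text
clock: 14.73
tcp_pos: [0.5848, -0.0188, 0.0455]
orientation: [-2.416, -2.008, 0.003]
contact_force: [-1.1, -5.5, 4.0]
grip_width: 0.043
gripper_force: 2.8
```

```bash
python3 - <<'E'
from h import *
f=boxpose()
E
```

```text
box stn [156.6   1.3] yaw deg 0.05 size [137.8 102. ] tcp stn [75.8 -3.6] 0.0455 [-0.5 -5.6  4.3]
```

Almost home, so I'll creep until the force rises.

>>> {"api": "drive_tool", "payload": {"rows": [{"offset":[0.007,0,0],"rotation":[0,0,0],"claw":0.5},{"offset":[0.014,0,0],"rotation":[0,0,0],"claw":0.5},{"offset":[0.014,0,0],"rotation":[0,0,0],"claw":0.5}]}}

```text
clock: 15.03
tcp_pos: [0.5851, -0.0168, 0.0455]
orientation: [-2.416, -2.008, 0.003]
contact_force: [-1.0, -5.2, 4.6]
grip_width: 0.0429
gripper_force: 2.9
```

>>> {"api": "drive_tool", "payload": {"rows": [{"offset":[0.007,0,0],"rotation":[0,0,0],"claw":0.5},{"offset":[0.014,0,0],"rotation":[0,0,0],"claw":0.5},{"offset":[0.014,0,0],"rotation":[0,0,0],"claw":0.5}]}}

```text
clock: 15.28
tcp_pos: [0.5852, -0.0165, 0.0455]
orientation: [2.416, 2.006, -0.006]
contact_force: [-0.8, -9.9, 6.5]
grip_width: 0.0424
gripper_force: 4.7
```

```bash
python3 - <<'E'
from h import *
f=boxpose()
E
```

```text
box stn [159.    2.1] yaw deg 0.0 size [137.1 100. ] tcp stn [78.2 -3.6] 0.0455 [-2.2 -9.5  5.4]
```

>>> {"api": "drive_tool", "payload": {"rows": [{"offset":[0.007,0,0],"rotation":[0,0,0],"claw":0.5},{"offset":[0.014,0,0],"rotation":[0,0,0],"claw":0.5},{"offset":[0.014,0,0],"rotation":[0,0,0],"claw":0.5}]}}

```text
clock: 15.58
tcp_pos: [0.5852, -0.0164, 0.0455]
orientation: [2.417, 2.004, -0.01]
contact_force: [-2.5, -13.0, 7.8]
grip_width: 0.0431
gripper_force: 7.0
```

>>> {"api": "drive_tool", "payload": {"rows": [{"offset":[-0.05,0,0],"rotation":[0,0,0],"claw":0.5},{"offset":[-0.15,0,0],"rotation":[0,0,0],"claw":0.5},{"offset":[-0.3,0,0],"rotation":[0,0,0],"claw":0.5},{"offset":[-0.3,0,-0.2],"rotation":[0,0,0],"claw":0.5},{"offset":[-0.3,0,-0.4],"rotation":[0,0,0],"claw":0.5},{"offset":[-0.3,0,-0.6],"rotation":[0,0,0],"claw":0},{"offset":[-0.3,0,-0.8],"rotation":[0,0,0],"claw":0},{"offset":[-0.3,0,-1],"rotation":[0,0,0],"claw":0},{"offset":[-0.3,0,-1],"rotation":[0,0,0],"claw":0}]}}

```text
clock: 16.33
tcp_pos: [0.5816, -0.054, 0.2014]
orientation: [2.41, 2.008, 0.012]
contact_force: [2.0, 0.6, 0.3]
grip_width: -0.0
gripper_force: 0.0
```

```bash
python3 - <<'E'
from h import *
f=boxpose(); boxpose("side"); cv2.imwrite("pics/top3.png",cv2.resize(f["frame"][115:240,80:370,::-1],(783,338)))
go([.4548,.3985,.2],-10.5); print(get_obs()["joints"].round(2),get_obs()["grip_width"])
E
```

```text
box stn [157.7   1.9] yaw deg -0.19 size [140.3 101.6] tcp stn [40.1 -5.7] 0.1987 [ 0.5  0.  -0.1]
box stn [156.4  -2.2] yaw deg -0.15 size [143.6 101.6] tcp stn [39.6 -4.3] 0.1966 [-0.3  0.8 -0.2]
to [0.4548 0.3985 0.2   ] offset [ 2.82  -1.36  -0.021] rot [ 0.001 -0.001  0.001] yaw now -10.42
[ 0.29  0.39 -0.39  1.8   0.17  0.98 -0.35] 0.00011717621276463259
```

View pics/top3.png

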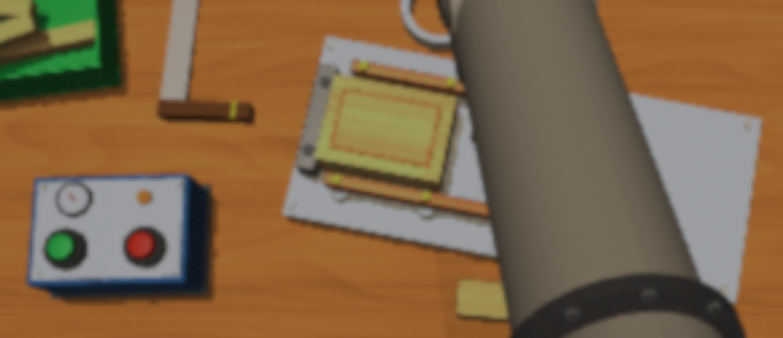

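The box is home and square against the stop at (388,130), with a gap to both rails. The green button is at (65,247). Now moving with shut fingers to the green button.

>>> {"api": "drive_tool", "payload": {"rows": [{"offset":[0.95,-0.45,0],"rotation":[0,0,0],"claw":0},{"offset":[0.95,-0.45,0],"rotation":[0,0,0],"claw":0},{"offset":[0.95,-0.45,0],"rotation":[0,0,0],"claw":0},{"offset":[0.95,-0.45,0],"rotation":[0,0,0],"claw":0},{"offset":[0.95,-0.45,0],"rotation":[0,0,0],"claw":0}]}}

```text
clock: 16.85
tcp_pos: [0.5343, 0.1059, 0.1944]
orientation: [-2.399, -2.02, 0.0]
contact_force: [0.7, -1.2, 0.8]
grip_width: -0.0003
gripper_force: 0.0
```

>>> {"api": "drive_tool", "payload": {"rows": [{"offset":[0.95,-0.45,0],"rotation":[0,0,0],"claw":0},{"offset":[0.95,-0.45,0],"rotation":[0,0,0],"claw":0},{"offset":[0.95,-0.45,0],"rotation":[0,0,0],"claw":0},{"offset":[0.95,-0.45,0],"rotation":[0,0,0],"claw":0},{"offset":[0.95,-0.45,0],"rotation":[0,0,0],"claw":0}]}}

```text
clock: 17.27
tcp_pos: [0.493, 0.2576, 0.1946]
orientation: [-2.399, -2.019, 0.0]
contact_force: [-0.6, 1.4, 0.9]
grip_width: 0.0001
gripper_force: 0.0
```

>>> {"api": "drive_tool", "payload": {"rows": [{"offset":[0.92,-0.45,0],"rotation":[0,0,0],"claw":0},{"offset":[0.92,-0.45,0],"rotation":[0,0,0],"claw":0},{"offset":[0.92,-0.45,0],"rotation":[0,0,0],"claw":0},{"offset":[0.92,-0.45,0],"rotation":[0,0,0],"claw":0},{"offset":[0.92,-0.45,0],"rotation":[0,0,0],"claw":0},{"offset":[0.92,-0.45,0],"rotation":[0,0,0],"claw":0}]}}

```text
clock: 17.77
tcp_pos: [0.4541, 0.3986, 0.1939]
orientation: [-2.409, -2.014, 0.005]
contact_force: [0.4, -0.4, 0.5]
grip_width: -0.0002
gripper_force: 0.0
```

```bash
python3 - <<'E'
from h import *
f=grab_frame("wrist"); P=world(f); hsv=cv2.cvtColor(f["frame"],cv2.COLOR_RGB2HSV); z=P[...,2]
m=(abs(hsv[...,0].astype(int)-60)<20)&(hsv[...,1]>100)&(abs(z-.1)<.01); q=P[m]; print(len(q), q.mean(0) if len(q) else "", np.median(q,0) if len(q) else "")
go([.4548,.3985,.11],-10.5); print(get_obs()["joints"].round(2))
E
```

```text
765 [0.45779521 0.40059328 0.10118613] [0.45788039 0.40073576 0.101226  ]
to [0.4548 0.3985 0.11  ] offset [ 0.013 -0.005  0.56 ] rot [-0.001  0.001  0.001] yaw now -10.39
[-0.42  0.45 -0.53  1.74  0.26  1.02 -1.22]
```

>>> {"api": "drive_tool", "payload": {"rows": [{"offset":[0.015,0.01,0.2],"rotation":[0,0,0],"claw":0},{"offset":[0.015,0.01,0.4],"rotation":[0,0,0],"claw":0},{"offset":[0.015,0.01,0.56],"rotation":[0,0,0],"claw":0},{"offset":[0.015,0.01,0.6],"rotation":[0,0,0],"claw":0},{"offset":[0.015,0.01,0.62],"rotation":[0,0,0],"claw":0},{"offset":[0.015,0.01,0.64],"rotation":[0,0,0],"claw":0},{"offset":[0.015,0.01,0.65],"rotation":[0,0,0],"claw":0},{"offset":[0.015,0.01,0.65],"rotation":[0,0,0],"claw":0}]}}

```text
clock: 18.48
tcp_pos: [0.4592, 0.399, 0.0994]
orientation: [2.415, 2.008, 0.003]
contact_force: [-0.1, -2.4, 2.8]
grip_width: 0.0002
gripper_force: 1.4
```

>>> {"api": "drive_tool", "payload": {"rows": [{"offset":[0,0,0.015],"rotation":[0,0,0],"claw":0},{"offset":[0,0,0.03],"rotation":[0,0,0],"claw":0},{"offset":[0,0,0.045],"rotation":[0,0,0],"claw":0},{"offset":[0,0,0.045],"rotation":[0,0,0],"claw":0}]}}

```text
clock: 18.82
tcp_pos: [0.4594, 0.3996, 0.0957]
orientation: [2.414, 2.007, 0.004]
contact_force: [-5.9, -10.6, 29.2]
grip_width: 0.0002
gripper_force: 14.8
```

```bash
python3 - <<'E'
from h import *
f=grab_frame("wrist"); save(f,"wrist3"); P=world(f); hsv=cv2.cvtColor(f["frame"],cv2.COLOR_RGB2HSV); z=P[...,2]
m=(abs(hsv[...,0].astype(int)-60)<20)&(hsv[...,1]>100)&(abs(z-.1)<.015); q=P[m]; print(len(q), np.percentile(q[:,2],[5,50,95]) if len(q) else "")
f=dict(np.load("top0.npz")); P=world(f); d=np.hypot(P[...,0]-.4548,P[...,1]-.3985)*1000
for a in range(0,30,3): q=P[(d>=a)&(d<a+3)][:,2]; print(a,len(q),np.median(q).round(4),q.min().round(4))
E
```

```text
370 [0.09282523 0.09465523 0.09560533]
0 2 0.101 0.0975
3 11 0.1009 0.0998
6 17 0.1018 0.0976
9 25 0.1019 0.0874
12 36 0.0987 0.0894
15 31 0.0916 0.0884
18 48 0.0913 0.0798
21 53 0.0844 0.0754
24 46 0.0806 0.0776
27 66 0.0811 0.0758
```

View pics/wrist3.png

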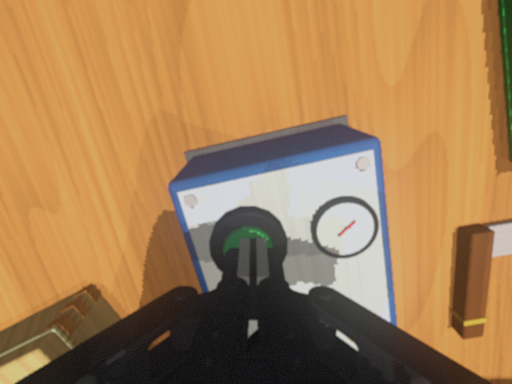

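The wrist view shows the fingertips on the green button at (248,238). Its top has dropped from 0.101 to 0.095 m, so it's fully pressed. Retracting straight up.

>>> {"api": "drive_tool", "payload": {"rows": [{"offset":[0,0,-0.05],"rotation":[0,0,0],"claw":0},{"offset":[0,0,-0.2],"rotation":[0,0,0],"claw":0},{"offset":[0,0,-0.45],"rotation":[0,0,0],"claw":0},{"offset":[0,0,-0.7],"rotation":[0,0,0],"claw":0},{"offset":[0,0,-0.9],"rotation":[0,0,0],"claw":0},{"offset":[0,0,-0.9],"rotation":[0,0,0],"claw":0},{"offset":[0,0,-0.9],"rotation":[0,0,0],"claw":0}]}}

```text
clock: 19.45
tcp_pos: [0.459, 0.4008, 0.229]
orientation: [-2.414, -2.009, -0.009]
contact_force: [-0.3, -0.2, -0.6]
grip_width: -0.0003
gripper_force: 0.0
```

```bash
python3 - <<'E'
from h import *
f=boxpose(); cv2.imwrite("pics/top4.png",cv2.resize(f["frame"][60:300,60:450,::-1],(780,480)))
f=grab_frame("wrist"); P=world(f); hsv=cv2.cvtColor(f["frame"],cv2.COLOR_RGB2HSV); z=P[...,2]
m=(abs(hsv[...,0].astype(int)-60)<20)&(hsv[...,1]>100)&(abs(z-.1)<.015); print(np.median(P[m],0))
E
```

```text
box stn [157.3   2.4] yaw deg -0.19 size [140.2 100.7] tcp stn [464.2 197. ] 0.2271 [ 0.  -1.   0.1]
[0.45761117 0.40043192 0.10128005]
```

View pics/top4.png

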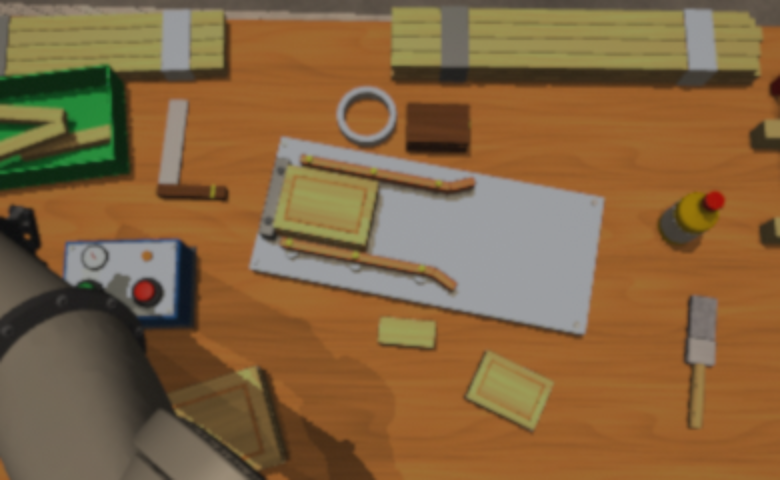

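The box stands square against the stop at (325,205), clear of both rails. The other things are in their places, the button is back up, and the robot is free. Handing in.

```bash
python3 -c "
from bench import hand_in
print(hand_in())"
```

```text
the job is handed in; nothing more can be done
None
```

The job is handed in: the middle-sized pine box was pushed down the lane without being lifted and stands square against the grey end stop, clear of both copper rails, and the green start button was then pressed fully down.

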